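Load the wardrobe tray

TASK

Tidy the wardrobe shelf: put the black watch case, the rectangular steel collar-stay tin and the frosted hair-tie jar into the green-lined wooden tray, in any order. Set each one down, without dropping it, so that all three end right way up on the tray's floor. Leave the owl, the shoe horn and the round shoe-polish tin where they are.

Things in the scene. Friction and masses are not known exactly. Their poses are not given: they have to be found in the camera images.
- tray_floor (a point): Open dark-wood tray with a green lining and brass corners, fixed to the shelf. The point is the centre of its inner floor, 8 mm above the shelf. Outside 320 mm along its x, 210 mm along its y, 40 mm high; walls and floor 8 mm thick, so inside 304 x 194 mm and 32 mm deep. Axes turn with the tray, z up.
- watch_case_center (a point): Black lacquered watch case, closed and solid (the lid does not open), with a thin brass line around it and a brass latch on its -x end that folds over the lid: 85 mm along its x, 60 mm along its y, 48 mm high, about 220 g. The point is its centre, half-way up (24 mm). z points up while it stands right way up.
- stay_tin_center (a point): Rectangular stainless steel collar-stay tin, closed, three small raised bars on its lid: 70 mm along its x, 45 mm along its y, 28 mm high, about 90 g. The point is its centre, half-way up (14 mm). z points up while it stands right way up.
- tie_jar_center (a point): Round frosted acrylic jar with coloured hair ties showing through and a white lid, closed: 56 mm in diameter, 60 mm high, straight sides, about 110 g. It stands upright. The point is its centre, half-way up (30 mm). z points up while it stands right way up.
- polish_tin_center (a point): Bystander: round brown shoe-polish tin with a brass-coloured lid rim, 65 mm in diameter, 24 mm high. The point is its centre, 12 mm up; z up.
- owl_center (a point): Bystander: small white ceramic owl with brown eyes, wings and ears, 58 mm wide, 76 mm high, standing. The point lies on its axis, 35 mm up; z up.
- shoe_horn_center (a point): Bystander: shoe horn lying flat, orange silicone handle (95 x 22 mm, 14 mm high) towards its -x and steel blade (108 mm long, 36 mm wide, 9 mm high) towards its +x. The point is where handle and blade meet, 7 mm up; z up.

How it is judged:
By the outcome, as a careful person would: the job done as asked, in the order asked, and still so for the second after the job is handed in, with the robot touching nothing.
It also fails if it takes over 72 s, if anything falls off the work surface, if the arm or the gripper's body presses on something with over 40 N, if the wrist force passes 120 N, or if a joint passes its speed limit or range.

ROBOT

A 6-joint arm with a two-finger parallel gripper is mounted at the origin on the work surface. World frame = base frame: x ahead of the robot, y to its left, z up, the work surface at z = 0. Lengths are in m, angles in degrees, forces in N, time in s.
With the tool pointing down it reaches from about 0.35 to 0.95 m from the base axis. Payload 17.4 kg.
Tool frame: the origin (TCP) lies between the finger pads; the fingertips stand 11 mm ahead of it and the grasp point (between the pads) lies 8 mm behind it; z points along the fingers, y is the line along which they close (so a half turn about z gives the same grasp; the last joint's range is limited). The gripper opens to 93 mm and grips with 3 to 60 N. Pads are 15 mm wide; open, the fingers measure 128 mm over their backs; the gripper's body (75 mm by 188 mm) begins 65 mm behind the grasp point.
Start: joints at [65.214, 6.646, 82.598, -0, 90.757, -2.166], TCP at [0.26, 0.623, 0.207] pointing down, gripper open.
Joint ranges: [-162.19, 162.19], [-47.58, 125.68], [4.15, 143.07], [-65.23, 245.23], [0.69, 171.88], [-170.13, 170.13]. Speed limits (degrees/s): [108.29, 108.29, 127.2, 180, 180, 180].

INTERFACE

Orientations are given as a 3x3 rotation matrix whose columns are the frame's x, y, z axes.
In Python, from plant import ctrl, eyes gives the robot as it stands. Calls block until the motion is done:
- ctrl.move_ptp(position, orientation): joint-space move of the TCP to a pose.
- ctrl.move_straight(position, ori=None, speed=0.15): straight line of the TCP; ori=None keeps the orientation; speed is the mean speed in m/s.
- ctrl.set_joints(angles): joint-space move.
- ctrl.open_jaws() and ctrl.clamp(grip_force=None): open the fingers fully, or close them until they stop; grip_force is the grip in N (None keeps the last).
- ctrl.wait(seconds).
- ctrl.ik(position, orientation): joint angles nearest the present ones, or None.
- eyes.capture(name): name is "side" or "top" or "wrist"; returns a dict with "img" (384x512x3 uint8, red, green, blue), "fx", "fy", "cx", "cy" (pixels), "R" (3x3) and "t" (3): a world point X has camera coordinates R X + t; the wrist camera has in their place "T_tool_cam" (4x4, takes a point from camera to tool coordinates, whose origin is the TCP and whose axes are the flange's). Camera axes: x right, y down, z forward; pixel columns grow to the right and rows downward; lengths in m; the calibration is good to about 2 mm. A picture is of the moment at which its call begins: read the wrist's pose just before it. There is no depth.
A pose or a line that the arm cannot do raises ctrl.IKError and nothing moves.
- ctrl.finish_job(): hands the job in; it is judged then, once.
Readings, each from a call of its own:
- ctrl.current_t(): time.
- ctrl.current_joints(): joint angles.
- ctrl.current_joint_vel(): joint speeds.
- ctrl.current_joint_efforts(): joint torques, N m.
- ctrl.current_position(): TCP position.
- ctrl.current_ee_rot(): TCP orientation.
- ctrl.current_force(): force on the tool from outside, world axes, zero at the start.
- ctrl.current_ft_torque(): the same for the moment, N m.
- ctrl.current_finger_gap(): finger opening in m.
- ctrl.current_grip_force(): force on a finger pad.
Only numpy, scipy, OpenCV 4.12 (cv2) and the standard library are available. Lean on these libraries where they do the work, as an engineer would, in place of code of your own. Each camera call takes 0.05 s, during which the arm holds its last target. There are 200 camera calls.

## Working session

There is one attempt and no reset: what is moved stays moved. The work goes in short steps, each a Python script; the robot and the scene stay as the last script left them, time stands still between calls to the robot, and variables do not carry over. Pictures are saved under pics/ and viewed, at most 10 in all, crops included, and the job is handed in when it is done.

```bash
mkdir -p pics; ls; python3 - <<'E'
from plant import ctrl, eyes
import cv2, numpy as np
for n in ("top","side"):
    c=eyes.capture(n); cv2.imwrite(f"pics/{n}0.png",cv2.resize(c["img"][:,:,::-1],(800,600),interpolation=cv2.INTER_CUBIC))
    np.savez(f"pics/{n}0.npz",**c); print(n,c["fx"],c["cx"],c["cy"],(-c["R"].T@c["t"]).round(3),c["R"].round(3).tolist())
E
```

```text
pics
top 467.058300336569 256.0460895900896 189.4821703436572 [ 0.42  -0.101  1.243] [[0.019, -1.0, 0.01], [-0.989, -0.02, -0.146], [0.146, -0.007, -0.989]]
side 411.90701134318994 256.4449245632691 196.08648750391254 [0.509 0.618 0.617] [[-0.988, -0.153, 0.017], [-0.106, 0.595, -0.796], [0.112, -0.789, -0.604]]
```

View pics/top0.png

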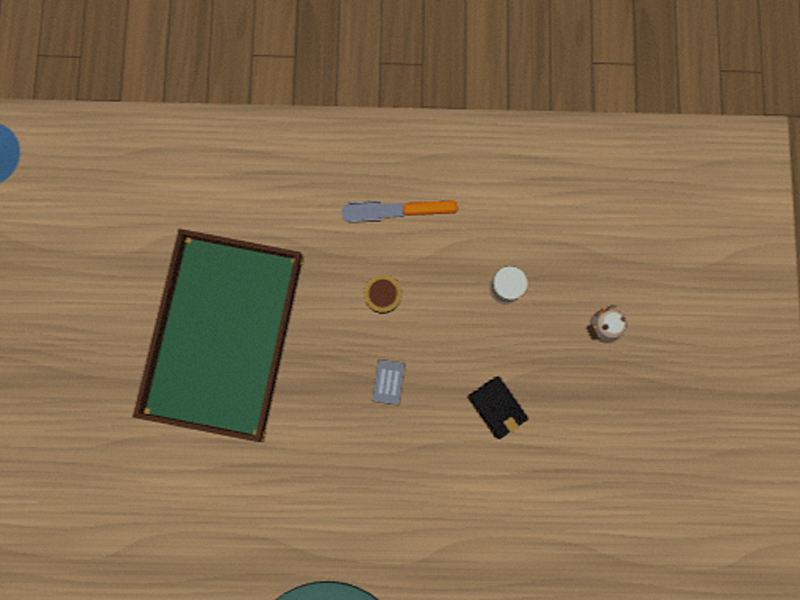

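View pics/side0.png

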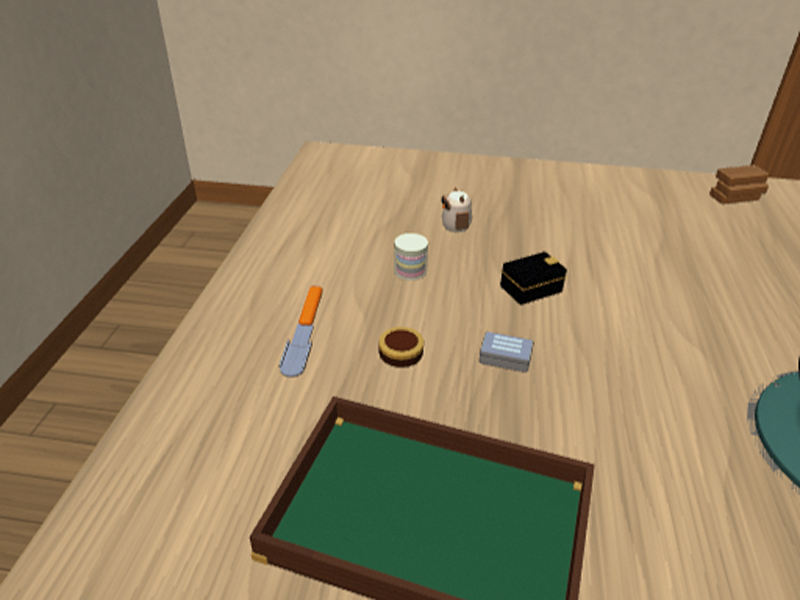

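Top view (800x600 scaled): tray centre about (218,335), watch case (498,407) with its latch at (511,424), stay tin (389,382), jar (510,284), polish tin (383,294), owl (608,324), horn (400,210). The side view shows every item upright. Next I'll segment the items and cast rays.

```bash
cat > h.py <<'E'
import numpy as np, cv2
from plant import ctrl, eyes
def cap(name):
    if name=="wrist":
        p,R=np.array(ctrl.current_position()),np.array(ctrl.current_ee_rot())
        c=eyes.capture(name); T=np.array(c["T_tool_cam"])
        c["Rc"]=R@T[:3,:3]; c["o"]=p+R@T[:3,3]
    else:
        c=eyes.capture(name); c["Rc"]=c["R"].T; c["o"]=-c["R"].T@c["t"]
    return c
def cast(c,uv,z):
    uv=np.atleast_2d(uv).astype(float)
    d=np.c_[(uv[:,0]-c["cx"])/c["fx"],(uv[:,1]-c["cy"])/c["fy"],np.ones(len(uv))]@c["Rc"].T
    return c["o"]+d*((z-c["o"][2])/d[:,2])[:,None]
def proj(c,X):
    q=(np.atleast_2d(X)-c["o"])@c["Rc"]
    return np.c_[q[:,0]/q[:,2]*c["fx"]+c["cx"],q[:,1]/q[:,2]*c["fy"]+c["cy"]]
def masks(img):
    H,S,V=[x.astype(int) for x in cv2.split(cv2.cvtColor(img,cv2.COLOR_RGB2HSV))]
    return dict(green=(H>50)&(H<90)&(S>90),black=(V<45),steel=(H>95)&(H<135)&(S>25)&(S<150)&(V>80),
                white=(S<40)&(V>150))
def rect(c,m,z,near,rad=0.08):
    """contour whose cast centre is nearest 'near': centre, long-axis angle, sizes (m)"""
    m=cv2.morphologyEx(m.astype(np.uint8),cv2.MORPH_CLOSE,np.ones((5,5)))
    best=None
    for k in cv2.findContours(m,cv2.RETR_EXTERNAL,cv2.CHAIN_APPROX_NONE)[0]:
        if cv2.contourArea(k)<100: continue
        P=cast(c,k[:,0],z)[:,:2]
        (x,y),(w,h),a=cv2.minAreaRect((P*1000).astype(np.float32))
        if w<h: w,h,a=h,w,a+90
        d=np.hypot(x/1000-near[0],y/1000-near[1])
        if d<rad and (best is None or d<best[0]): best=(d,np.array([x,y])/1000,(a+90)%180-90,(w,h))
    return best and best[1:]
def down(a):  # tool pointing down, closing axis y at world angle a (deg)
    a=np.radians(a); y=np.array([np.cos(a),np.sin(a),0]); z=np.array([0,0,-1.])
    return np.c_[np.cross(y,z),y,z]
E
python3 - <<'E'
from h import *
c=cap("top"); m=masks(c["img"])
px=lambda u,v,z:cast(c,[u*.64,v*.64],z)[0,:2]
for n,k,u,v,z in (("tray","green",218,335,.008),("watch","black",498,407,.048),("tin","steel",389,382,.028),("jar","white",510,284,.06)):
    print(n,px(u,v,z).round(3),rect(c,m[k],z,px(u,v,z)))
for n,u,v,z in (("polish",383,294,.024),("owl",608,324,.07),("hornL",345,212,.007),("hornR",457,207,.007)): print(n,px(u,v,z).round(3))
print(ctrl.current_t())
E
```

```text
tray [0.53  0.197] (array([0.53167859, 0.19484778]), -9.961921691894531, (302.24249267578125, 188.2334747314453))
watch [ 0.419 -0.272] (array([ 0.4196015 , -0.27022186]), 35.55065155029297, (85.04190826416016, 61.20869445800781))
tin [ 0.456 -0.094] (array([ 0.45707996, -0.09149481]), -7.693550109863281, (64.48258209228516, 38.962684631347656))
jar [ 0.619 -0.29 ] (array([ 0.6224967 , -0.29012085]), -88.79318237304688, (54.10504913330078, 49.55730056762695))
polish [ 0.604 -0.081]
owl [ 0.555 -0.447]
hornL [ 0.749 -0.011]
hornR [ 0.762 -0.206]
0.15
```

```bash
cat >> h.py <<'E'
def go(p,a):
    """ptp to p, closing axis at a or a+180, whichever turns the wrist least"""
    q0=np.array(ctrl.current_joints()); best=None
    for b in (a,a+180):
        q=ctrl.ik(p,down(b))
        if q is not None and (best is None or abs(q[5]-q0[5])<best[0]): best=(abs(q[5]-q0[5]),b)
    ctrl.move_ptp(p,down(best[1]))
E
python3 - <<'E'
from h import *
go([.42,-.27,.20],125.5)
c=cap("wrist"); m=masks(c["img"])
print(rect(c,m["black"],.048,(.42,-.27)),c["o"],c["Rc"][:,2],ctrl.current_t(),proj(c,[.42,-.27,.048]))
cv2.imwrite("pics/w1.png",c["img"][:,:,::-1])
E
```

```text
(array([ 0.42214932, -0.26873999]), 35.49795150756836, (83.74671936035156, 58.0964469909668)) [ 0.47821973 -0.22687251  0.37726   ] [-0.20772836 -0.14808164 -0.966913  ] 3.375 [[260.37032375 177.54410967]]
```

View pics/w1.png

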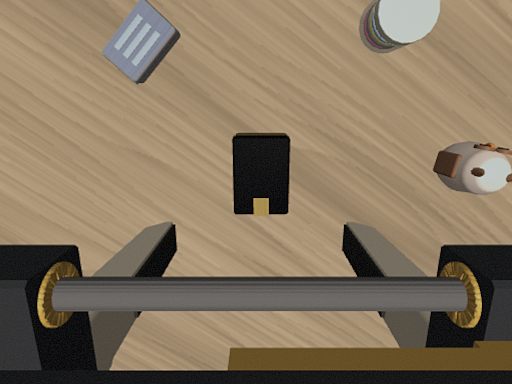

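The wrist view shows the case's top face centred at about (261,174), latch at (261,206), and the fingers straddling it. Size and angle match the top view. Next I grasp and place it.

```bash
cat >> h.py <<'E'
TC=np.array([.532,.192]); EX=np.array([np.cos(np.radians(-10)),np.sin(np.radians(-10))])
def pick(xy,z,force):
    p=ctrl.current_position()
    ctrl.move_straight([*xy,.20],speed=.1) if np.hypot(*(np.array(p[:2])-xy))>.0005 else None
    ctrl.move_straight([*xy,z+.05],speed=.2); ctrl.move_straight([*xy,z],speed=.1)
    ctrl.clamp(grip_force=force); print("gap",ctrl.current_finger_gap(),"F",ctrl.current_grip_force())
    ctrl.move_straight([*xy,.20],speed=.15); print("lifted gap",ctrl.current_finger_gap(),"t",ctrl.current_t())
def place(s,z):
    xy=TC+s*EX; go([*xy,.20],80)
    ctrl.move_straight([*xy,z+.03],speed=.2); print("f0",np.round(ctrl.current_force(),2))
    ctrl.move_straight([*xy,z+.0095],speed=.05)
    while True:   # creep down until it touches
        p=ctrl.current_position()
        if p[2]<z+.0068: break
        ctrl.move_straight([*xy,p[2]-.001],speed=.02)
        f=ctrl.current_force()
        if abs(f[2])<.4 and False: break
        print(round(p[2]-z,4),round(f[2],2))
        if f[2]>1.0: break
    ctrl.open_jaws(); ctrl.move_straight([*xy,z+.06],speed=.12); ctrl.move_straight([*xy,.20],speed=.25)
    print("t",ctrl.current_t())
E
sed -i '/and False/d' h.py
python3 - <<'E'
from h import *
pick(np.array([.4215,-.269]),.018,25)
c=cap("wrist"); cv2.imwrite("pics/w2.png",c["img"][:,:,::-1])
E
```

```text
gap 0.0598644456175308 F 25.00026673078537
lifted gap 0.05968426065588823 t 7.075
```

View pics/w2.png

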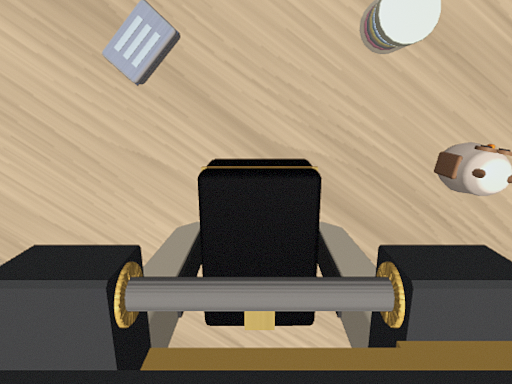

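The case is held level between the pads (top face about (198-320, 160-325)). Placing it at the tray's near end.

```bash
python3 - <<'E'
from h import *
place(-.098,.018)
c=cap("wrist"); cv2.imwrite("pics/w3.png",c["img"][:,:,::-1])
go([.457,-.092,.20],82.3)
c=cap("wrist"); m=masks(c["img"])
print(rect(c,m["steel"],.028,(.457,-.092)),ctrl.current_t())
cv2.imwrite("pics/w4.png",np.hstack([cv2.imread("pics/w3.png")[:,:,:],c["img"][:,:,::-1]])[::1,::1])
cv2.imwrite("pics/w4.png",cv2.resize(cv2.imread("pics/w4.png"),(800,300)))
E
```

```text
f0 [-0.34  0.11 -2.04]
0.0093 -2.29
0.0083 6.91
t 12.8
(array([ 0.45931857, -0.08931435]), -7.7266693115234375, (63.54899978637695, 42.12111282348633)) 14.0583
```

View pics/w4.png

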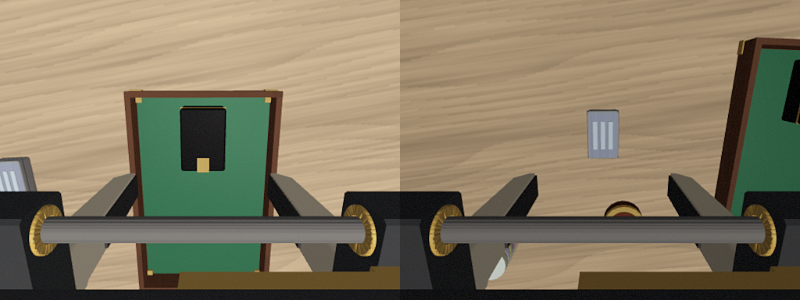

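Left: the watch case sits flat on the green floor near the tray's end. Right: the tin at about (603,134), aligned with the jaws. Now the tin, then the jar.

```bash
python3 - <<'E'
from h import *
pick(np.array([.4585,-.090]),.0135,20)
if ctrl.current_finger_gap()<.04: raise SystemExit("missed")
place(-.003,.0135)
go([.622,-.290,.20],80)
c=cap("wrist"); m=masks(c["img"])
print(rect(c,m["white"],.060,(.62,-.29)),ctrl.current_t())
cv2.imwrite("pics/w5.png",c["img"][:,:,::-1])
E
```

```text
gap 0.04425727722246638 F 19.998416304588318
lifted gap 0.0444386356484938 t 18.0083
f0 [ 0.32  0.26 -0.93]
0.0093 -1.6
0.0084 4.89
t 23.2917
(array([ 0.62428638, -0.28704224]), -9.987258911132812, (54.20464324951172, 54.11979293823242)) 25.1333
```

View pics/w5.png

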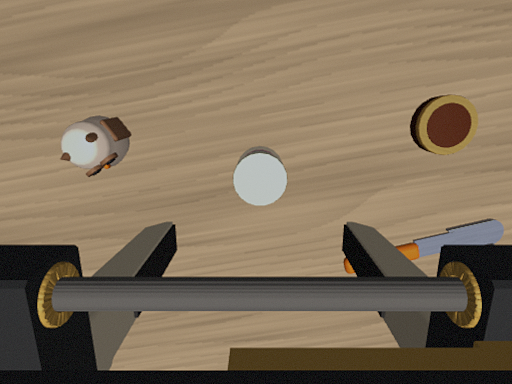

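The jar lid is centred at (260,180), diameter 54 mm, and the owl and horn are clear of the fingers.

```bash
python3 - <<'E'
from h import *
pick(np.array([.6235,-.288]),.024,18)
if ctrl.current_finger_gap()<.05: raise SystemExit("missed")
place(.098,.024)
go([.40,-.10,.35],80)
c=cap("top"); s=cap("side")
cv2.imwrite("pics/e.png",cv2.resize(np.hstack([c["img"],s["img"]])[:,:,::-1],(800,300),interpolation=cv2.INTER_AREA))
E
```

```text
gap 0.05558915953810597 F 18.000192482722923
lifted gap 0.05577672975884377 t 28.825
f0 [ 0.51 -0.47 -0.61]
0.0093 -1.74
0.0083 4.16
t 34.45
```

View pics/e.png

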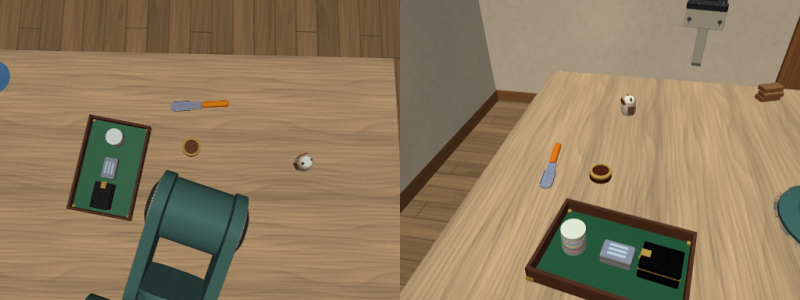

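All three stand upright in the tray: jar (114,136), tin (109,167) and watch case (102,195) in the left half. The owl, horn and polish tin haven't moved, and the arm is clear.

```bash
python3 -c "
from plant import ctrl
print(ctrl.finish_job(), ctrl.current_t())"
```

```text
the job is handed in; nothing more can be done
the job is handed in; nothing more can be done
```

The watch case, collar-stay tin and hair-tie jar are all right way up on the tray's floor, the owl, shoe horn and polish tin were left alone, and the job is handed in after about 36 s of the 72 s allowed.

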